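# Free the board from the sprung holder

### The job

The circuit board on the bench is finished and can come out of its sprung holder. Draw the holder's pull bar out to its stop, so that the catch keeps the jaw open, and only then lift the board out and set it down gently, components up, centred across the two foam strips of the low grey tray. Leave the jaw caught open for the next board, and leave the other things on the bench where they are.

Things in the scene. Friction and masses are not known exactly. Their poses are not given: they have to be found in the camera images.
- board_holder: Fixed board holder of grey and bare aluminium, 255 x 110 x 54 mm. Origin on the bench under the middle between the jaws, z up; the pull bar is on its -x side: pull along -x. Fixed jaw at x = +43.2 to +59.2, sprung jaw from x = -43.2 to -57.2 when closed, both 76 wide in y, tops z = 48. Board rests 28 wide in y at x = -24 and +24, tops z = 36. The sprung jaw has a lip 2.5 over the board.
- end_block (a point): Middle of the holder's fixed end block, on its top (54 mm above the bench): the block behind the two coil springs, 80 wide in y, 32 long in x (holder x = -94.5 to -126.5, where the base plate ends too). In its middle sits the small steel catch.
- pull_bar (a point): Centre of the black round pull bar: 14 mm diameter, 110 long, level, along the holder's y, axis 30 above the bench, at holder x = -178.5 when closed; moves with the sprung jaw. Between bar and end block is a window for fingers to hook the bar, 45 long in x and 48 wide between two 8 mm guide rods (at y = -28 and +28, z = 30), open above and down to the bench.
- sprung_jaw (a joint): Travel of the sprung jaw and pull bar, m: about 0 with the jaw on the board, 0.031 at the stop. The springs draw it back with about 5 N closed, 10 N at the stop. Past about 0.028 the catch drops in by itself; when then let go, the jaw runs back to about 0.0255 and stays.
- circuit_board: Green circuit board 50 x 85 x 24 mm, 60 g. Origin at the centre of its underside; y along its 85, x along its 50, z up through the components. The board proper, to be gripped by its two long edges (50 apart), lies 3.5 to 5.5 mm above the origin. It starts clamped between the jaws: its y along the holder's x, origin 36 above the bench.
- board_tray: Low grey plastic tray, fixed, 150 (x) x 136 (y) mm, rim 12 high. Origin on the bench under its centre. Two dark foam strips (10 wide, 110 long in y) stand in it at x = -22 and +22, tops at z = 22; the board is to lie across both, its 85 mm side along the tray's x, its origin above the tray's.
- multimeter: orange multimeter 128 x 86 x 49, bystander at the back; leave it alone
- solvent_can: tall metal can, 72 across, 210 tall, bystander at the back; leave it alone
- flat_tin: flat metal tin 89 x 89 x 26, bystander on the right; leave it alone
- wrench: small spanner 116 long, 7 thick, bystander lying behind the tray; leave it alone
- solder_spool: spool of solder wire standing on its flange, 53 x 45 x 76, bystander standing in front; leave it alone
- pliers: pliers 157 long, bystander on the left; leave it alone
Not all that is in view belongs to the job. What is shaped like the circuit_board but brown is not meant.

How it is judged (in metres and radians):
On the way, in this order (a step that is already met when the one before it is completed fails the run):
1. the sprung jaw has been drawn out to its stop while the board still lies on its rests in the holder (value of joint sprung_jaw above 0.0285 m and z of circuit_board in the frame of board_holder between 0.03 and 0.042 m and horizontal distance between circuit_board and board_holder below 0.02 m), for 0.1 s.
2. the board has been brought down onto the foam strips while still held by the fingers (x of circuit_board in the frame of board_tray between -0.015 and 0.015 m and y of circuit_board in the frame of board_tray between -0.03 and 0.03 m and angle between the y axis of circuit_board and the x axis of board_tray, either way round below 0.4 rad and angle between circuit_board's own z axis and vertical below 0.1 rad and z of circuit_board in the frame of board_tray between 0.018 and 0.03 m and contact force between the fingers and circuit_board above 0.2 N), for 0.05 s.
At the end, for the whole second after the job is handed in: The board lies at rest, components up and level within 0.1 rad, across both foam strips: its centre within 15 mm of the tray's centre along the tray's x and within 30 mm along its y, its long side within 0.4 rad of the tray's x; and the sprung jaw is still caught open (travel over 23.5 mm) (x of circuit_board in the frame of board_tray between -0.015 and 0.015 m and y of circuit_board in the frame of board_tray between -0.03 and 0.03 m and angle between the y axis of circuit_board and the x axis of board_tray, either way round below 0.4 rad and angle between circuit_board's own z axis and vertical below 0.1 rad and z of circuit_board in the frame of board_tray between 0.018 and 0.027 m and linear speed of circuit_board below 0.02 m/s and value of joint sprung_jaw above 0.0235 m); the robot touches nothing.
It fails at once if another thing on the bench was pushed more than 2 cm or knocked over (distance of any of multimeter, solvent_can, flat_tin, wrench, solder_spool, pliers from where it was at the start of the episode above 0.02 m or angle between any of solvent_can, solder_spool's own z axis and vertical above 0.6 rad).
It also fails if it takes over 48 s, if anything falls off the work surface, if the arm or the gripper's body presses on something with over 40 N, if the wrist force passes 120 N, or if a joint passes its speed limit or range.

### The arm

A 6-joint arm with a two-finger parallel gripper is mounted at the origin on a cart in front of the work surface, level with it; the furniture and walls round the work are solid. World frame = base frame: x ahead of the robot, y to its left, z up, the work surface at z = 0. Lengths are in m, angles in degrees, forces in N, time in s.
With the tool pointing down it reaches from about 0.325 to 0.9 m from the base axis. Payload 6.1 kg.
Tool frame: the origin (TCP) lies at the very end of the fingers, on their centre line; the grasp point (between the pads) lies 19 mm behind it; z points along the fingers, y is the line along which they close (so a half turn about z gives the same grasp; the last joint's range is limited). The gripper opens to 85 mm and grips with 20 to 120 N. Pads are 22 mm wide; open, the fingers measure 114 mm over their backs; the gripper's body (76 mm by 85 mm) begins 54 mm behind the grasp point. The pads swing forward as they close: fully open they stand 13 mm farther back than shut.
Start: joints at [-77.011, 12.628, 87.462, -0, 79.91, -7.225], TCP at [0.216, -0.587, 0.206] pointing down, gripper open.
Joint ranges: [-170.65, 170.65], [-52.31, 119.04], [5.05, 147.46], [-71.25, 251.25], [11.57, 151.72], [-153.62, 153.62]. Speed limits (degrees/s): [147.25, 147.25, 172.46, 180, 180, 180].

### API

Orientations are given as a 3x3 rotation matrix whose columns are the frame's x, y, z axes.
In Python, from cell import monitor, viewer, job gives the robot as it stands.
- The arm moves only by the shell command python3 -m handwheel 'ROWS'. ROWS is text: rows parted by semicolons, each of 7 numbers parted by spaces: the shift along the tool's x, y, z in m, then the turn, a rotation vector about the tool's x, y, z in rad, then the opening, from 0 (shut) to 1 (fully open). A call has 1 to 12 rows; each row shifts and turns the commanded pose from where the row before left it, along the tool's axes as they then stand; what a row does not reach is not made up. A row lasts 1/10 s, in which the tool goes at most 50 mm and 8.59 degrees, less where a joint would pass 70% of its speed; a pose out of reach is approached as far as the arm can. A call with a gripper value outside its range is refused whole. The fingers move at their own pace and stop on an object; the grip force is fixed at half the most. Time passes only in rows, so rows that do not move let the fingers close. It gives the time, the measured TCP pose, the force, the opening and the grip force at its end, in the units of the state.
- monitor.get_state(): the state, without advancing time (a new reading comes with each control period).
- viewer.capture(name): name is "scene" or "side" or "wrist"; returns a dict with "image" (420x560x3 uint8, red, green, blue), "z_map" (420x560 float32, m along the optical axis (not along the pixel's ray), 0 where there is no reading), "fx", "fy", "cx", "cy" (pixels), "R" (3x3) and "t" (3): a world point X has camera coordinates R X + t. Camera axes: x right, y down, z forward; pixel columns grow to the right and rows downward; lengths in m; the calibration is good to about 2 mm. A picture is of the moment at which its call begins.
- job.hand_in(): hands the job in; it is judged then, once.
Trained networks look in the newest picture that a camera, given by its name, has taken for a name from the list of things; names that differ only in an ending like _2 or _b are one class to them, and where a whole thing is asked for, a point or a joint stands for the part that bears it (a point fixed in the world has none). Each returns a list of dicts, best first, with "score" (0 to 1); they miss things now and then, are a little off and sometimes report something else, mostly with a low value. They report only what shows in the picture. A call takes as long as a camera call. They do not tell look-alikes from the thing itself.
- viewer.boxes_of(camera, target): "location" ([column, row] in pixels, amid what is visible of it).
- viewer.outline_of(camera, target): "region" (420x560 bool, what is visible of it) and "location" ([column, row] in pixels, amid what is visible of it).
- viewer.mark_of(camera, target): "location" ([column, row] in pixels: a listed point, or the origin of a listed thing).
The state is a dict: "clock": time; "q": joint angles; "qd": joint speeds; "joint_efforts": joint torques, N m; "tcp_pos": TCP position; "orientation": TCP orientation; "wrist_force": force on the tool from outside, world axes, zero at the start; "torque": the same for the moment, N m; "gripper_width": finger opening in m; "grip_force": force on a finger pad.
Only numpy, scipy, OpenCV 4.12 (cv2) and the standard library are available. Lean on these libraries where they do the work, as an engineer would, in place of code of your own. Each camera call takes 0.05 s, during which the arm holds its last target. There are 200 camera calls.

## Working session

There is one attempt and no reset: what is moved stays moved. The work goes in short steps, Python scripts to look and compute and a shell command to move; the robot and the scene stay as the last step left them, time stands still between calls to the robot, and variables do not carry over. Pictures are saved under pics/ and viewed, at most 10 in all, crops included, and the job is handed in when it is done.

```bash
mkdir -p pics; cat > h.py <<'E'
import numpy as np, cv2
from cell import monitor, viewer, job
def w(c,px,z=None):
    u,v=px; R=np.array(c["R"]);t=np.array(c["t"])
    d=R.T@np.array([(u-c["cx"])/c["fx"],(v-c["cy"])/c["fy"],1]); o=-R.T@t
    if z is None:
        k=c["z_map"][int(round(v)),int(round(u))]
    else: k=(z-o[2])/d[2]
    return o+k*d
def cloud(c,m):
    v,u=np.nonzero(m&(c["z_map"]>0)); k=c["z_map"][v,u]
    P=np.stack([(u-c["cx"])/c["fx"]*k,(v-c["cy"])/c["fy"]*k,k],1)
    return (P-np.array(c["t"]))@np.array(c["R"])
E
python3 - <<'E'
from h import *
np.set_printoptions(precision=4,suppress=True)
ims=[]
for n in ["scene","side"]:
    c=viewer.capture(n); ims.append(c["image"]); cv2.imwrite(f"pics/{n}0.png",c["image"][:,:,::-1])
    print(n,"cam at",-np.array(c["R"]).T@np.array(c["t"]))
    for t,z in [("board_holder",0),("end_block",.054),("pull_bar",.03),("circuit_board",.036),("board_tray",0)]:
        for r in viewer.mark_of(n,t)[:3]: print(t,round(r["score"],2),np.round(r["location"]),w(c,r["location"],z))
    for t in ["circuit_board","board_tray"]:
        for r in viewer.outline_of(n,t)[:3]:
            P=cloud(c,r["region"]); print("outl",t,round(r["score"],2),np.round(r["location"]),np.median(P,0),cv2.minAreaRect(P[:,:2].astype(np.float32)))
s=monitor.get_state();print(s["clock"],s["tcp_pos"],s["orientation"])
E
```

```text
scene cam at [-0.6164  0.8923  0.9749]
board_holder 0.87 [280. 224.] [0.6336 0.1108 0.    ]
end_block 0.7 [311. 211.] [0.5708 0.0278 0.054 ]
pull_bar 0.64 [333. 223.] [ 0.5005 -0.0096  0.03  ]
circuit_board 0.77 [280. 214.] [0.639  0.1074 0.036 ]
circuit_board 0.58 [280. 261.] [0.4199 0.2504 0.036 ]
outl circuit_board 0.79 [278. 262.] [0.4466 0.235  0.0075] ((0.44767773151397705, 0.2389196902513504), (0.04823518916964531, 0.0844588503241539), 33.82069396972656)
outl circuit_board 0.6 [303. 221.] [0.5694 0.046  0.0321] ((0.56688392162323, 0.02398650348186493), (0.1516920030117035, 0.10725861042737961), 47.01080322265625)
outl circuit_board 0.47 [296. 224.] [0.583  0.076  0.0238] ((0.6175017356872559, 0.046617746353149414), (0.24473808705806732, 0.17279919981956482), 53.538978576660156)
outl board_tray 0.15 [298. 221.] [0.5813 0.0691 0.0168] ((0.6194090843200684, 0.05019952356815338), (0.2579030990600586, 0.1770697385072708), 52.822086334228516)
side cam at [ 0.6607 -0.9681  0.7163]
board_holder 0.9 [293. 222.] [0.63   0.1065 0.    ]
end_block 0.78 [269. 219.] [0.563  0.0389 0.054 ]
pu
[... 279 characters left out ...]
[310. 288.] [ 0.6814 -0.1744  0.    ]
board_tray 0.16 [279. 163.] [0.5582 0.5068 0.    ]
outl circuit_board 0.61 [238. 199.] [0.4516 0.2188 0.0093] ((0.4493967592716217, 0.23974308371543884), (0.054458122700452805, 0.10053937882184982), 30.60859489440918)
outl circuit_board 0.52 [292. 209.] [0.629  0.1101 0.0453] ((0.6323795914649963, 0.13921090960502625), (0.1362607330083847, 0.06862436234951019), 83.66473388671875)
outl board_tray 0.73 [221. 310.] [ 0.4797 -0.2732  0.0042] ((0.47862887382507324, -0.3608560264110565), (0.15540170669555664, 0.33884286880493164), 1.1138839721679688)
0.8 [ 0.2159 -0.5865  0.2061] [[ 0.9384  0.3455 -0.    ]
 [ 0.3455 -0.9384 -0.    ]
 [-0.      0.     -1.    ]]
```

View pics/scene0.png

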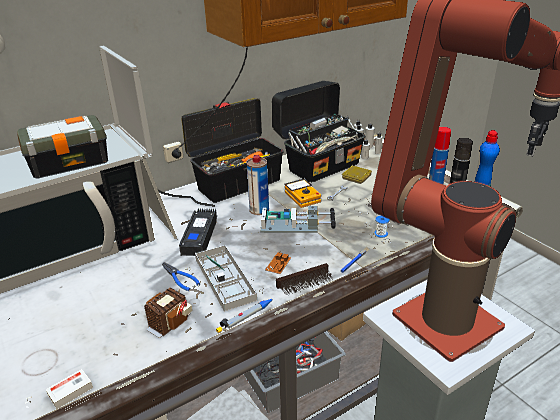

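View pics/side0.png

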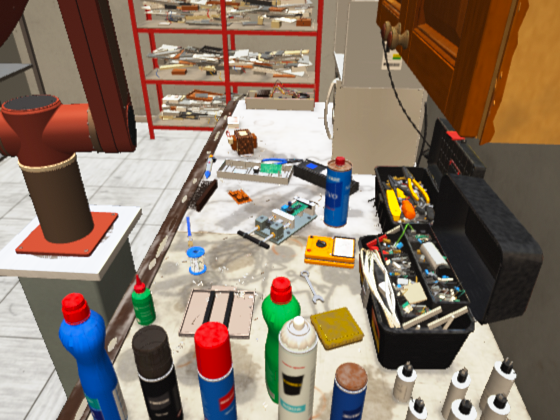

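The holder is at about (0.63, 0.11) with a yaw of about 48°, and the pull bar is near (0.51, -0.025). In the side picture the tray is at px (222,313), roughly (0.48, -0.27). The brown decoy is at px (278,262) in the scene picture. Next I'll take a closer look with the wrist camera.

```bash
python3 -m handwheel '0 0 -0.04 0 0 0 1;0 0 -0.04 0 0 0 1;0 0 -0.04 0 0 0 1;0.035 -0.022 -0.005 0 0 0 1;0.035 -0.022 -0.005 0 0 0 1;0.035 -0.022 -0.005 0 0 0 1;0.035 -0.022 -0.005 0 0 0 1;0.035 -0.022 -0.005 0 0 0 1;0.035 -0.022 0 0 0 0 1;0.035 -0.022 0 0 0 0 1;0 0 0 0 0 0 1;0 0 0 0 0 0 1'
cat > m.py <<'E'
from h import *
np.set_printoptions(precision=4,suppress=True)
def look(name,save,ts):
    c=viewer.capture(name); cv2.imwrite(f"pics/{save}.png",c["image"][:,:,::-1])
    R=np.array(c["R"]);print("cam at",-R.T@np.array(c["t"]),"axis",R[2])
    H=dict(board_holder=0,end_block=.054,pull_bar=.03,circuit_board=.036,board_tray=0)
    for t in ts:
        for r in viewer.mark_of(name,t)[:2]: print(t,round(r["score"],2),np.round(r["location"]),w(c,r["location"],H[t]))
    return c
def st():
    s=monitor.get_state();print(s["clock"],np.array(s["tcp_pos"]),np.array(s["orientation"]),s["wrist_force"],s["gripper_width"],s["grip_force"])
E
python3 -c "
from m import *
look('wrist','w1',['board_holder','end_block','pull_bar','circuit_board','board_tray']);st()"
```

```text
clock: 2.0
tcp_pos: [0.3931, -0.3567, 0.3514]
orientation: [[0.938, 0.348, 0.0], [0.348, -0.938, -0.001], [-0.0, 0.001, -1.0]]
wrist_force: [0.5, -0.1, 0.0]
gripper_width: 0.0856
grip_force: 0.0
cam at [ 0.4563 -0.3322  0.5198] axis [-0.2519 -0.0936 -0.9632]
board_tray 0.69 [257.  96.] [ 0.4848 -0.2806  0.    ]
2.3 [ 0.3919 -0.3582  0.3509] [[ 0.9391  0.3438 -0.0003]
 [ 0.3438 -0.9391  0.0002]
 [-0.0002 -0.0003 -1.    ]] [0.1928 0.2152 0.2143] 0.08494938869745024 0.0
```

View pics/w1.png

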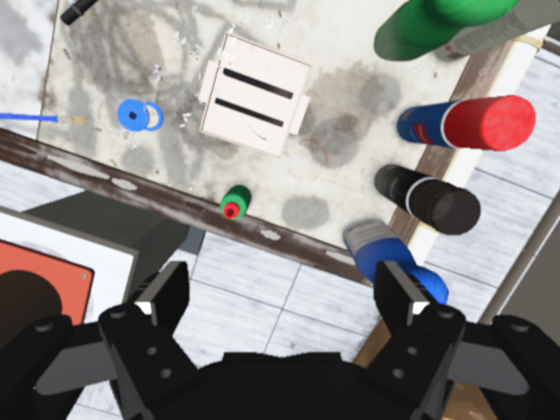

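Tray seen at px (257,96) → (0.485, -0.281). Its strips run nearly along world y, and the solder spool is at px (138,115). Now I'll go over the holder.

```bash
python3 -m handwheel '0.027 -0.035 0 0 0 0 1;0.027 -0.035 0 0 0 0 1;0.027 -0.035 0 0 0 0 1;0.027 -0.035 0 0 0 0 1;0.027 -0.035 0 0 0 0 1;0.027 -0.035 0 0 0 0 1;0.027 -0.035 0 0 0 0 1;0.027 -0.035 0 0 0 0 1;0 0 0 0 0 0.14 1;0 0 0 0 0 0.14 1;0 0 0 0 0 0.14 1;0 0 0 0 0 0.14 1' | head -2; python3 -m handwheel '0 0 0 0 0 0.14 0.6;0 0 0 0 0 0.14 0.6;0 0 0 0 0 0.14 0.6;0 0 0 0 0 0.09 0.6;0 0 0 0 0 0 0.6;0 0 0 0 0 0 0.6'
python3 -c "
from m import *
look('wrist','w2',['board_holder','end_block','pull_bar','circuit_board']);st()"
```

```text
clock: 3.5
tcp_pos: [0.4987, -0.0204, 0.351]
clock: 4.1
tcp_pos: [0.4986, -0.0205, 0.351]
orientation: [[0.755, -0.656, -0.0], [-0.656, -0.755, -0.0], [-0.0, 0.0, -1.0]]
wrist_force: [0.2, -0.1, 0.5]
gripper_width: 0.051
grip_force: 0.0
cam at [ 0.5494 -0.0643  0.5194] axis [-0.2031  0.1765 -0.9631]
board_holder 0.82 [170. 162.] [0.6266 0.1148 0.    ]
board_holder 0.38 [273. 148.] [ 0.5319 -0.0298  0.    ]
end_block 0.98 [230. 158.] [0.5643 0.0246 0.054 ]
pull_bar 0.86 [274. 148.] [ 0.5313 -0.0324  0.03  ]
circuit_board 0.79 [191. 278.] [0.461 0.218 0.036]
circuit_board 0.61 [160. 166.] [0.6266 0.1184 0.036 ]
4.35 [ 0.4986 -0.02    0.3511] [[ 0.7541 -0.6568 -0.    ]
 [-0.6568 -0.7541  0.    ]
 [-0.     -0.     -1.    ]] [-0.1566  0.3855  0.517 ] 0.050990460919248706 0.0
```

View pics/w2.png

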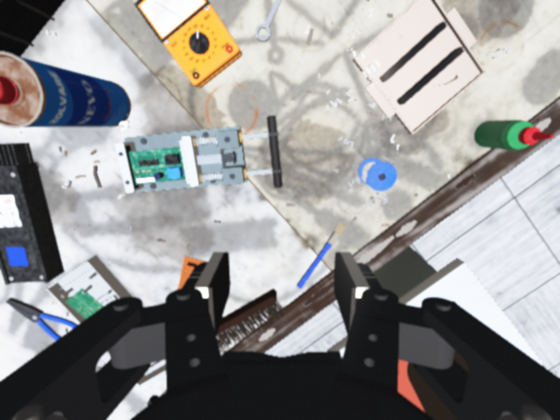

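The bar spans px (270,117)–(280,187) and the jaws are at px (125,167) and (190,161). The tray strips are at upper right. I'll fit the holder's yaw and the tray from these pixels.

```bash
python3 - <<'E'
from m import *
c=viewer.capture('wrist'); im=c["image"].astype(int)
g=im.sum(2)
# bar: dark blob
def blob(x0,x1,y0,y1,th,z,nm,only=None):
    m=np.zeros(g.shape,bool); m[y0:y1,x0:x1]=g[y0:y1,x0:x1]<th
    n,l,s,ce=cv2.connectedComponentsWithStats(m.astype(np.uint8))
    for i in [i for i in range(1,n) if s[i,4]>120]:
        v,u=np.nonzero(l==i); P=np.array([w(c,(a,b),z)[:2] for a,b in zip(u,v)],np.float32)
        (ctr,sz,a)=cv2.minAreaRect(P); q=cv2.eigen(np.cov(P.T))[2][0]
        print(nm,s[i,4],np.array(ctr),np.array(sz),"long axis deg",np.degrees(np.arctan2(q[1],q[0]))%180)
blob(258,292,108,196,200,.034,'bar')
blob(372,470,15,112,200,.022,'strip')
E
```

```text
strip 288 [ 0.5029 -0.2901] [0.0072 0.0785] long axis deg 91.44153366817999
strip 434 [ 0.4593 -0.2757] [0.0082 0.1091] long axis deg 91.16459541863472
```

```bash
python3 -c "
import cv2
i=cv2.imread('pics/w2.png')[100:215,95:305];cv2.imwrite('pics/w2c.png',cv2.resize(i,None,fx=3.8,fy=3.8,interpolation=cv2.INTER_CUBIC))"
```

```text
(no output)
```

View pics/w2c.png

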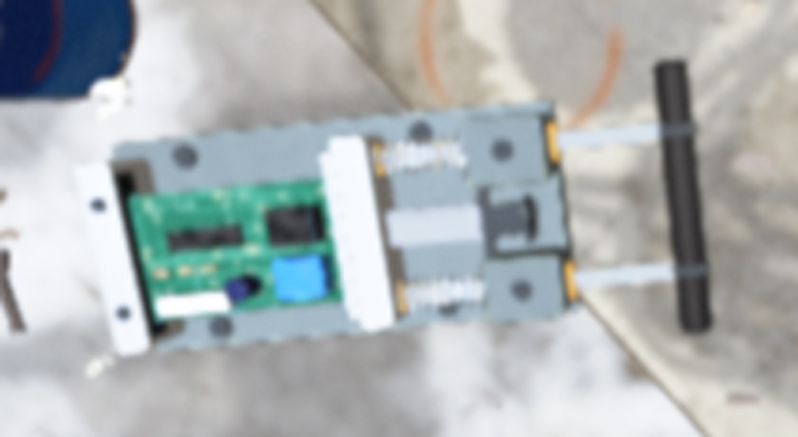

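```bash
python3 - <<'E'
from m import *
c=viewer.capture('wrist')
a=w(c,(271.3,116.3),.034);b=w(c,(277.9,186.8),.034)
d=(b-a)[:2]; L=np.hypot(*d); hy=d/L; hx=np.array([hy[1],-hy[0]])
print(a,b,L,(a+b)/2,"holder x deg",np.degrees(np.arctan2(hx[1],hx[0])))
for u in [(146,189),(93,164)]: pass
# jaw tops from crop: fixed jaw ends (95,165)-(135,350); sprung (345,140)-(378,328)
f=lambda x,y,z:w(c,(x/3.8+95,y/3.8+100),z)
A,B=f(95,165,.048),f(138,350,.048); C,D=f(345,140,.048),f(378,328,.048)
print(A,B,C,D); 
for p,q in((A,B),(C,D)):
    e=(q-p)[:2]; print((p+q)/2,np.hypot(*e),np.degrees(np.arctan2(-e[0],e[1])))
print("block",f(530,218,.054))
T=np.array(monitor.get_state()["orientation"]);t=np.array(monitor.get_state()["tcp_pos"])
print(T.T@(np.append(((a+b)/2)[:2],.1)-t))
E
```

```text
[ 0.5693 -0.0608  0.034 ] [0.4824 0.0022 0.034 ] 0.10740785377774341 [ 0.5258 -0.0293  0.034 ] holder x deg 54.03441147341303
[0.6875 0.1341 0.048 ] [0.6271 0.1771 0.048 ] [0.63   0.0536 0.048 ] [0.5693 0.0968 0.048 ]
[0.6573 0.1556 0.048 ] 0.07409525797768231 54.5286953633888
[0.5996 0.0752 0.048 ] 0.07449569451186694 54.517271680058634
block [0.5608 0.0189 0.054 ]
[ 0.0267 -0.0108  0.2511]
```

```bash
python3 -m handwheel '0 0 0 0 0 -0.095 0.6;0.0275 -0.0086 0 0 0 0 0.6;0 0 0.042 0 0 0 0.6;0 0 0.042 0 0 0 0.6;0 0 0.042 0 0 0 0.6;0 0 0.042 0 0 0 0.6;0 0 0.042 0 0 0 0.6;0 0 0.03 0 0 0 0.6;0 0 0 0 0 0 0.6;0 0 0 0 0 0 0.6'
python3 -c "
from m import *
look('wrist','w3',['pull_bar','end_block'])"
```

```text
clock: 5.45
tcp_pos: [0.526, -0.029, 0.1116]
orientation: [[0.813, -0.583, -0.001], [-0.583, -0.813, 0.0], [-0.001, 0.0, -1.0]]
wrist_force: [0.9, -0.2, -0.6]
gripper_width: 0.0511
grip_force: 0.0
cam at [ 0.5808 -0.0678  0.2799] axis [-0.219   0.1569 -0.963 ]
pull_bar 0.67 [281. 208.] [ 0.5267 -0.0289  0.03  ]
end_block 0.61 [195. 215.] [0.5657 0.0234 0.054 ]
```

View pics/w3.png

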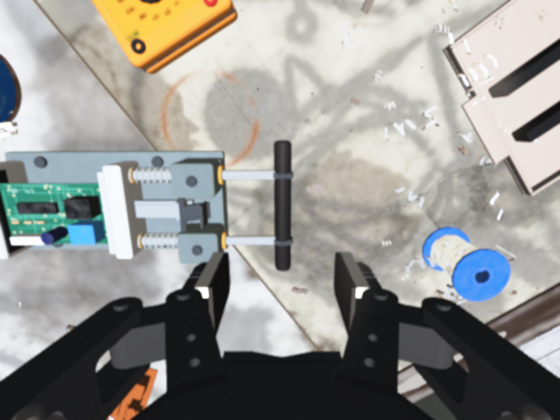

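The bar is at px (282,207), centred between the fingers and square to them. Descending.

```bash
python3 -m handwheel '0 0 0.03 0 0 0 0.6;0 0 0.025 0 0 0 0.6;0 0 0.015 0 0 0 0.6;0 0 0.015 0 0 0 0.6;0 0 0.013 0 0 0 0.6;0 0 0 0 0 0 0.6;0 0 0 0 0 0 0.6'; python3 -m handwheel '0 0 0 0 0 0 0.3;0 0 0 0 0 0 0.2;0 0 0 0 0 0 0;0 0 0 0 0 0 0;0 0 0 0 0 0 0;0 0 0 0 0 0 0;0 0 0 0 0 0 0'
```

```text
clock: 6.3
tcp_pos: [0.5263, -0.029, 0.0134]
orientation: [[0.813, -0.583, 0.0], [-0.583, -0.813, -0.0], [0.0, -0.0, -1.0]]
wrist_force: [-0.7, 0.1, -0.4]
gripper_width: 0.0512
grip_force: 0.0
clock: 7.0
tcp_pos: [0.5259, -0.029, 0.0131]
orientation: [[0.813, -0.583, -0.0], [-0.583, -0.813, 0.0], [-0.0, 0.0, -1.0]]
wrist_force: [0.8, -0.3, -0.7]
gripper_width: -0.0001
grip_force: 0.0
```

```bash
python3 -c "
from m import *
look('wrist','w4',['pull_bar','end_block'])"
```

```text
cam at [ 0.5806 -0.0678  0.1815] axis [-0.2185  0.1568 -0.9632]
pull_bar 0.75 [283. 255.] [ 0.5269 -0.0301  0.03  ]
end_block 0.76 [136. 278.] [0.5652 0.0247 0.054 ]
```

View pics/w4.png

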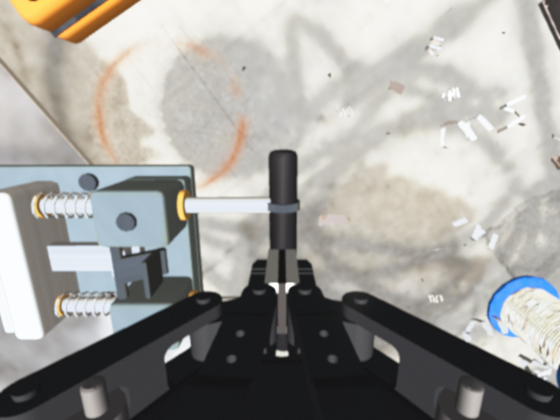

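```bash
python3 -c "
import cv2
i=cv2.imread('pics/w4.png')[190:370,170:400];cv2.imwrite('pics/w4c.png',cv2.resize(i,None,fx=3.3,fy=3.3,interpolation=cv2.INTER_CUBIC))
from m import *
st()"
```

```text
7.15 [ 0.5259 -0.029   0.0131] [[ 0.8126 -0.5828 -0.0001]
 [-0.5828 -0.8126  0.    ]
 [-0.0001  0.     -1.    ]] [ 0.3632  0.192  -0.2054] 9.007876269395216e-05 0.0
```

View pics/w4c.png

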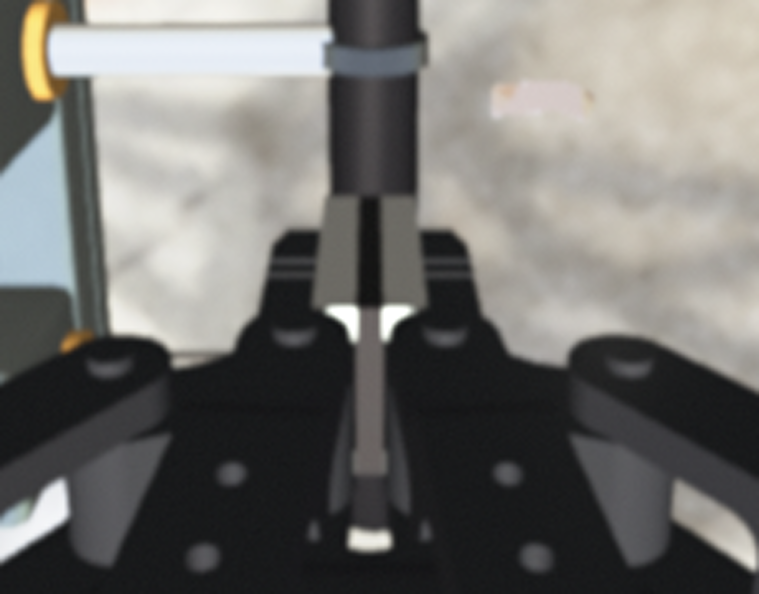

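The fingers read shut, yet the bar at px (283,255) still seems to be between the pads. A small pull will show whether they hold it.

```bash
python3 -m handwheel '0 0.002 0 0 0 0 0;0 0.002 0 0 0 0 0;0 0.002 0 0 0 0 0;0 0 0 0 0 0 0;0 0 0 0 0 0 0'
```

```text
clock: 7.65
tcp_pos: [0.5224, -0.0339, 0.0131]
orientation: [[0.812, -0.583, -0.0], [-0.583, -0.812, 0.0], [-0.0, -0.0, -1.0]]
wrist_force: [0.2, -0.3, -0.8]
gripper_width: -0.0001
grip_force: 0.0
```

```bash
python3 -c "
from m import *
c=look('wrist','w5',['pull_bar'])
s=monitor.get_state();p=np.array(s['tcp_pos']);T=np.array(s['orientation'])
for d in [0,.013,.019,.03,.04]:
  for x in [0,.011]:
    q=np.array(c['R'])@(p-d*T[:,2]+x*T[:,0])+c['t'];print(d,x,c['fx']*q[0]/q[2]+c['cx'],c['fy']*q[1]/q[2]+c['cy'],q[2])
for v in range(200,350,6): print(v,w(c,(283,v)),w(c,(272,v)))
"
```

```text
cam at [ 0.5771 -0.0728  0.1815] axis [-0.2184  0.1569 -0.9632]
pull_bar 0.65 [272. 255.] [ 0.5267 -0.0303  0.03  ]
0 0 281.99808131838915 245.3322241315372 0.18021229670627315
0 0.011 282.0032255701917 227.33009887853393 0.17725371881741872
0.013 0 282.02632463502283 254.28741632064822 0.16769133531334204
0.013 0.011 282.0323671357993 235.07782459411362 0.16473275742448762
0.019 0 282.04083331239985 258.88772569670607 0.16191243005506614
0.019 0.011 282.0473655407955 239.0653772756433 0.15895385216621172
0.03 0 282.0703107648712 268.2342289969192 0.1513177704148937
0.03 0.011 282.0778973133463 247.18271052118695 0.14835919252603927
0.04 0 282.10093390430774 277.94399866188957 0.14168626165110054
0.04 0.011 282.10970025227857 255.6380025639995 0.13872768376224612
200 [ 0.5479 -0.0527  0.0325] [ 0.552  -0.0491  0.0375]
206 [ 0.5464 -0.0516  0.037 ] [ 0.5499 -0.0477  0.0392]
212 [ 0.5431 -0.0492  0.0332] [ 0.5474 -0.0458  0.0386]
218 [ 0.5407 -0.0475  0.0338] [ 0.5448 -0.0439  0.0379]
224 [ 0.5383 -0.0458  0.0342] [ 0.5421 -0.0419  0.0368]
230 [ 0.5354 -0.0437  0.0331] [ 0.5398 -0.0403
[... 373 characters left out ...]
1] [ 0.5331 -0.0365  0.0675]
278 [ 0.5306 -0.0401  0.0727] [ 0.5333 -0.0368  0.0734]
284 [ 0.5301 -0.0397  0.0763] [ 0.5326 -0.0364  0.0765]
290 [ 0.5276 -0.038   0.0754] [ 0.5334 -0.0372  0.0828]
296 [ 0.5257 -0.0366  0.0757] [ 0.5335 -0.0375  0.0873]
302 [ 0.524  -0.0354  0.0766] [ 0.5337 -0.0378  0.0916]
308 [ 0.5219 -0.0339  0.0767] [ 0.5328 -0.0372  0.0934]
314 [ 0.5196 -0.0322  0.0763] [ 0.5323 -0.0369  0.0958]
320 [ 0.517  -0.0304  0.0756] [ 0.5297 -0.0349  0.0942]
326 [ 0.5154 -0.0292  0.0766] [ 0.5243 -0.0308  0.088 ]
332 [ 0.5138 -0.0281  0.0777] [ 0.5222 -0.0293  0.0877]
338 [ 0.4845 -0.0073  0.0346] [ 0.5206 -0.0281  0.0883]
344 [ 0.4815 -0.0051  0.0349] [ 0.5185 -0.0265  0.0882]
```

View pics/w5.png

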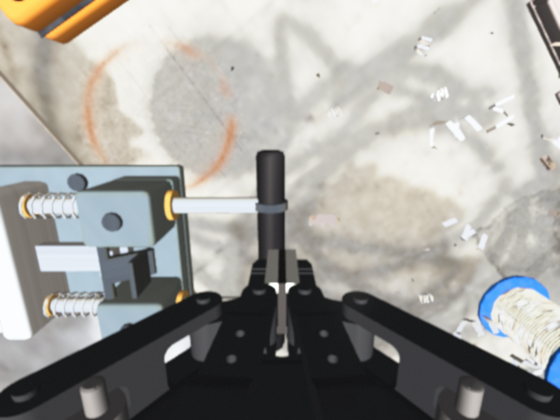

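The bar is now at px (272,215) and stayed put as the fingers slid over it. Depth puts the shut fingertips at about z 0.047, not the reported 0.013. I'll check this with the fixed cameras.

```bash
python3 -c "
from m import *
s=monitor.get_state();p=np.array(s['tcp_pos']);T=np.array(s['orientation'])
for n in ['scene','side','wrist']:
  c=viewer.capture(n);P=cloud(c,np.ones((420,560),bool));Q=(P-p)@T
  m=(abs(Q[:,0])<.02)&(abs(Q[:,1])<.03)&(P[:,2]>.003)&(P[:,2]<.2)
  h,e=np.histogram(P[m,2],np.arange(0,.2,.01)); print(n,m.sum(),h)
  k=m&(P[:,2]>.012)&(P[:,2]<.07)
  q=Q[k];z=P[k,2]
  for i in np.argsort(z)[::max(1,len(z)//12)]: print(q[i],z[i])
"
```

```text
scene 388 [ 0  0  1 16 20 22 23 24 44 52 17 29 34 37 46 20  1  0  1]
[-0.0163 -0.0027 -0.0168] 0.02992331974279166
[-0.0164 -0.0127 -0.0207] 0.03387819979288009
[ 0.012  -0.0217 -0.0222] 0.03534421548608412
[-0.0142 -0.0029 -0.0272] 0.04038570873486813
[-0.0097 -0.0029 -0.0321] 0.0452890445182914
[ 0.0043 -0.0156 -0.035 ] 0.048106407432864255
[-0.0107 -0.0031 -0.0367] 0.049876928590408855
[-0.0073 -0.0095 -0.0384] 0.05156459762127358
[-0.0146 -0.0034 -0.0431] 0.056241988846106684
[ 0.0017 -0.0159 -0.0444] 0.05757324108876021
[-0.0089 -0.0098 -0.0472] 0.060326388543728786
[-0.018  -0.0037 -0.0491] 0.06225230572590114
[-0.0042  0.0098 -0.0521] 0.06523741983107795
[-0.0092 -0.0068 -0.0551] 0.06829558207799187
side 540 [ 3  0  8 28 22 30 32 23 44 61 51 40 55 52 68 19  1  1  1]
[ 0.0097 -0.0005 -0.0125] 0.025681060624029826
[ 0.0121  0.0019 -0.0184] 0.03150324645707213
[ 0.0164  0.0025 -0.0207] 0.033831318345918404
[ 0.0059 -0.0012 -0.0236] 0.036702508549363314
[ 0.0106  0.0076 -0.0306] 0.04377982107010231
[ 0.0078 -0.0074 -0.0341] 0.0472906645458763
[ 0.0051  0.0129 -0.0375] 0.0506730258
[... 245 characters left out ...]
165 [  34    0    0  758  246  585  660  837 2333 4430 1986 3536 6798 6862
  100    0    0    0    0]
[ 0.0069 -0.0127 -0.0169] 0.03004021113816996
[ 0.0126 -0.0107 -0.0218] 0.03497667448744455
[ 0.0184 -0.0026 -0.0233] 0.03642519512078489
[ 0.0113 -0.0076 -0.024 ] 0.03718807335056995
[ 0.0128 -0.0046 -0.0252] 0.03832296517012685
[ 0.0058 -0.0095 -0.0355] 0.048681827004881204
[ 0.0056  0.0103 -0.0392] 0.0523430623234528
[ 0.0056  0.0122 -0.0424] 0.05556151167533401
[ 0.0057 -0.0119 -0.0455] 0.05869258822736341
[ 0.0104  0.0015 -0.0485] 0.061603874440456466
[ 0.0099  0.0031 -0.0513] 0.06441533912282207
[ 0.0058 -0.0116 -0.0538] 0.06693237921008667
[ 0.0061  0.0118 -0.0568] 0.06991526483910744
```

All three cameras agree. The real fingertips sit about 31 mm short of the reported TCP, so I was above the bar. I'll open, shift back, and go down by that much while watching the force.

```bash
python3 -m handwheel '0 -0.006 0 0 0 0 0.6;0 0 0 0 0 0 0.6;0 0 0 0 0 0 0.6;0 0 0 0 0 0 0.6;0 0 0 0 0 0 0.6;0 0 0.01 0 0 0 0.6;0 0 0.01 0 0 0 0.6;0 0 0.005 0 0 0 0.6;0 0 0 0 0 0 0.6'; python3 -m handwheel '0 0 0.003 0 0 0 0.6;0 0 0.003 0 0 0 0.6;0 0 0 0 0 0 0.6;0 0 0 0 0 0 0.3;0 0 0 0 0 0 0.2;0 0 0 0 0 0 0.1;0 0 0 0 0 0 0.1;0 0 0 0 0 0 0.1;0 0 0 0 0 0 0.1'
```

```text
clock: 8.8
tcp_pos: [0.5245, -0.0287, -0.0135]
orientation: [[0.813, -0.583, -0.003], [-0.583, -0.813, 0.001], [-0.003, 0.001, -1.0]]
wrist_force: [0.2, 0.4, -0.2]
gripper_width: 0.0511
grip_force: 0.0
clock: 9.7
tcp_pos: [0.5258, -0.0295, -0.0176]
orientation: [[0.813, -0.583, -0.0], [-0.583, -0.813, -0.001], [0.0, 0.001, -1.0]]
wrist_force: [-3.6, -4.1, 4.9]
gripper_width: 0.0123
grip_force: 58.4
```

The bar is gripped (58 N). Pulling now.

```bash
python3 -m handwheel '0 0.004 0 0 0 0 0.1;0 0.004 0 0 0 0 0.1;0 0.004 0 0 0 0 0.1;0 0.004 0 0 0 0 0.1;0 0.004 0 0 0 0 0.1;0 0.004 0 0 0 0 0.1;0 0.003 0 0 0 0 0.1;0 0 0 0 0 0 0.1'; python3 -m handwheel '0 0.002 0 0 0 0 0.1;0 0.0015 0 0 0 0 0.1;0 0 0 0 0 0 0.1;0 0 0 0 0 0 0.1'
```

```text
clock: 10.5
tcp_pos: [0.5117, -0.0495, -0.0175]
orientation: [[0.812, -0.583, 0.003], [-0.583, -0.812, 0.002], [0.001, -0.004, -1.0]]
wrist_force: [4.1, 6.0, 0.1]
gripper_width: 0.0121
grip_force: 58.4
clock: 10.9
tcp_pos: [0.5098, -0.0522, -0.0175]
orientation: [[0.812, -0.583, 0.004], [-0.583, -0.812, 0.002], [0.001, -0.004, -1.0]]
wrist_force: [4.8, 8.0, -0.8]
gripper_width: 0.0123
grip_force: 58.5
```

```bash
python3 -m handwheel '0 0.002 0 0 0 0 0.1;0 0.002 0 0 0 0 0.1;0 0 0 0 0 0 0.1;0 0 0 0 0 0 0.1'; python3 -m handwheel '0 0.0015 0 0 0 0 0.1;0 0.0015 0 0 0 0 0.1;0 0 0 0 0 0 0.1;0 0 0 0 0 0 0.1'
```

```text
clock: 11.3
tcp_pos: [0.5075, -0.0553, -0.0175]
orientation: [[0.812, -0.583, 0.004], [-0.583, -0.812, 0.003], [0.001, -0.004, -1.0]]
wrist_force: [4.9, 8.1, 0.2]
gripper_width: 0.0125
grip_force: 58.5
clock: 11.7
tcp_pos: [0.5071, -0.056, -0.0174]
orientation: [[0.812, -0.584, 0.006], [-0.584, -0.812, 0.005], [0.002, -0.008, -1.0]]
wrist_force: [10.3, 15.4, -4.2]
gripper_width: 0.012
grip_force: 58.6
```

Stop reached: the force jumped to 18 N. I'll ease back onto the catch, release and rise.

```bash
python3 -m handwheel '0 -0.003 0 0 0 0 0.1;0 -0.003 0 0 0 0 0.1;0 -0.003 0 0 0 0 0.1;0 0 0 0 0 0 0.1;0 0 0 0 0 0 0.1'; python3 -m handwheel '0 0 0 0 0 0 0.5;0 0 0 0 0 0 0.5;0 0 0 0 0 0 0.5;0 0 0 0 0 0 0.5;0 0 -0.02 0 0 0 0.5;0 0 -0.03 0 0 0 0.7;0 0 -0.04 0 0 0 0.85;0 0 -0.04 0 0 0 0.85;0 0 -0.04 0 0 0 0.85;0 0 0 0 0 0 0.85'; python3 -c "
from m import *
c=look('wrist','w6',['pull_bar','end_block','circuit_board','board_holder']);st()"
```

```text
clock: 12.2
tcp_pos: [0.5102, -0.0514, -0.0175]
orientation: [[0.812, -0.583, 0.002], [-0.583, -0.812, 0.001], [0.001, -0.002, -1.0]]
wrist_force: [2.5, 5.0, 2.0]
gripper_width: 0.0123
grip_force: 59.4
clock: 13.2
tcp_pos: [0.5136, -0.0534, 0.1589]
orientation: [[0.812, -0.583, 0.011], [-0.583, -0.813, -0.003], [0.011, -0.004, -1.0]]
wrist_force: [0.7, -0.5, 0.9]
gripper_width: 0.0726
grip_force: 0.0
cam at [ 0.5663 -0.0917  0.328 ] axis [-0.2077  0.1539 -0.966 ]
pull_bar 0.92 [280. 200.] [ 0.5128 -0.0503  0.03  ]
pull_bar 0.51 [398. 232.] [ 0.417  -0.1282  0.03  ]
end_block 0.77 [181. 205.] [0.566 0.022 0.054]
end_block 0.49 [397. 232.] [ 0.4298 -0.1246  0.054 ]
circuit_board 0.69 [122. 366.] [0.4625 0.2048 0.036 ]
13.45 [ 0.508  -0.0519  0.1503] [[ 0.8125 -0.5829 -0.0031]
 [-0.5829 -0.8125  0.0008]
 [-0.003   0.0012 -1.    ]] [ 0.5611 -0.683   0.1697] 0.07291467525036942 0.0
```

Bar now at (0.513, -0.050), 25 mm out, so the catch holds. Next I'll go over the board with the tool turned 90°.

```bash
python3 -m handwheel '0 0 -0.03 0 0 0 0.85;0 -0.02 -0.03 0 0 0 0.85;0 -0.031 0 0 0 0 0.85;0 -0.031 0 0 0 0 0.85;0 -0.031 0 0 0 0 0.85;0 -0.031 0 0 0 0 0.85;0 -0.031 0 0 0 0 0.85;0 -0.031 0 0 0 0 0.85' | head -2; python3 -m handwheel '0 0 0 0 0 -0.143 0.85;0 0 0 0 0 -0.143 0.85;0 0 0 0 0 -0.143 0.85;0 0 0 0 0 -0.143 0.85;0 0 0 0 0 -0.143 0.85;0 0 0 0 0 -0.143 0.85;0 0 0 0 0 -0.143 0.85;0 0 0 0 0 -0.143 0.85;0 0 0 0 0 -0.143 0.85;0 0 0 0 0 -0.143 0.85;0 0 0 0 0 -0.141 0.85;0 0 0 0 0 0 0.85'; python3 -c "
from m import *
c=look('wrist','w7',['circuit_board','board_holder']);st()
for r in viewer.outline_of('wrist','circuit_board')[:2]:
  P=cloud(c,r['region']);print(r['score'],r['location'],np.median(P,0))
  k=(P[:,2]>.036)&(P[:,2]<.046);print(k.sum(),cv2.minAreaRect(P[k,:2].astype(np.float32)),np.median(P[k,2]))"
```

```text
clock: 14.25
tcp_pos: [0.629, 0.1162, 0.2096]
clock: 15.45
tcp_pos: [0.6284, 0.1151, 0.2098]
orientation: [[0.582, 0.813, -0.004], [0.813, -0.582, -0.0], [-0.002, -0.003, -1.0]]
wrist_force: [-0.2, -0.4, 0.1]
gripper_width: 0.0725
grip_force: 0.0
cam at [0.668  0.1712 0.378 ] axis [-0.16   -0.218  -0.9627]
circuit_board 0.72 [282. 190.] [0.6268 0.1145 0.036 ]
circuit_board 0.58 [104. 190.] [0.4638 0.2301 0.036 ]
15.6 [0.6289 0.1152 0.2108] [[ 0.5855  0.8107 -0.002 ]
 [ 0.8107 -0.5855 -0.0001]
 [-0.0013 -0.0016 -1.    ]] [0.1178 0.1678 0.2731] 0.07248984727870472 0.0
0.67 [101.9, 190.3] [0.4529 0.2352 0.0072]
0 ((0.0, 0.0), (0.0, 0.0), 0.0) nan
0.55 [284.3, 188.1] [0.6293 0.1176 0.0426]
2333 ((0.6276935935020447, 0.11521555483341217), (0.08464705944061279, 0.0499512255191803), 54.560794830322266) 0.042151673403881255
  return _methods._mean(a, axis=axis, dtype=dtype,
  ret = ret.dtype.type(ret / rcount)
```

View pics/w7.png

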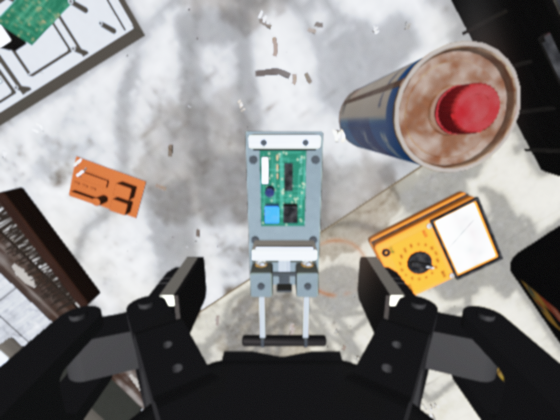

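Board at px (282,190), centre (0.6277, 0.1152), yaw 54.6°. The jaw stands clear and the bar is caught out. The can is at px (455,105), so I'll check the clearance to it and the base plate height.

```bash
python3 -c "
from m import *
c=viewer.capture('wrist')
s=monitor.get_state();p=np.array(s['tcp_pos']);T=np.array(s['orientation'])
P=cloud(c,np.ones((420,560),bool));Q=(P-p)@T
m=(P[:,2]>.06)&(Q[:,0]>-.05)&(Q[:,2]>-.01)&(abs(Q[:,0])<.2)&(abs(Q[:,1])<.2)
print('can top',w(c,(455,105)),(w(c,(455,105),.2)-p)@T)
print('tall pts toolxy min',Q[m].min(0),'mind radius',np.hypot(*(Q[m][:,:2].T)).min())
i=np.argmin(np.hypot(*(Q[m][:,:2].T)));print(Q[m][i],P[m][i])
for px in [(313,195),(253,195),(313,215)]: print(w(c,px))
"
```

```text
can top [0.7466 0.1272 0.2106] [0.079  0.0938 0.0114]
tall pts toolxy min [-0.0043 -0.0186 -0.0006] mind radius 0.01126391034847305
[ 0.0001 -0.0113  0.151 ] [0.62   0.1219 0.0606]
[0.6513 0.0831 0.011 ]
[0.592  0.1256 0.0098]
[0.6371 0.0622 0.0107]
```

```bash
python3 -m handwheel '-0.0005 -0.001 0.04 0 0 0 0.85;0 0 0.04 0 0 0 0.85;0 0 0.04 0 0 0 0.85;0 0 0.04 0 0 0 0.85;0 0 0.025 0 0 0 0.85;0 0 0.01 0 0 0 0.85;0 0 0.01 0 0 0 0.85;0 0 0 0 0 0 0.85;0 0 0 0 0 0 0.85'; python3 -m handwheel '0 0 0.008 0 0 0 0.85;0 0 0.007 0 0 0 0.8;0 0 0 0 0 0 0.8;0 0 0 0 0 0 0.8'; python3 -m handwheel '0 0 0 0 0 0 0.65;0 0 0 0 0 0 0.55;0 0 0 0 0 0 0.45;0 0 0 0 0 0 0.45;0 0 0 0 0 0 0.45;0 0 0 0 0 0 0.45'
```

```text
clock: 16.6
tcp_pos: [0.6296, 0.1155, 0.0087]
orientation: [[0.583, 0.813, 0.002], [0.813, -0.583, 0.0], [0.002, 0.002, -1.0]]
wrist_force: [0.2, 0.3, 0.5]
gripper_width: 0.0725
grip_force: 0.0
clock: 17.0
tcp_pos: [0.628, 0.1154, -0.0082]
orientation: [[0.583, 0.813, -0.001], [0.813, -0.583, -0.0], [-0.0, -0.001, -1.0]]
wrist_force: [0.4, -0.2, 0.3]
gripper_width: 0.0682
grip_force: 0.0
clock: 17.6
tcp_pos: [0.6286, 0.1154, -0.0072]
orientation: [[0.583, 0.813, 0.001], [0.813, -0.583, -0.0], [0.0, 0.001, -1.0]]
wrist_force: [-2.4, -0.7, 4.5]
gripper_width: 0.0476
grip_force: 60.7
```

Board held (61 N). Lifting and carrying it over to the tray.

```bash
python3 -m handwheel '0 0 -0.006 0 0 0 0.45;0 0 -0.01 0 0 0 0.45;0 0 -0.02 0 0 0 0.45;0 0 -0.03 0 0 0 0.45;0 0 -0.03 0 0 0 0.45;0 0 -0.03 0 0 0 0.45;0 0 -0.03 0 0 0 0.45;0 0 -0.01 0 0 0 0.45;0 0 0 0 0 0 0.45' && python3 -m handwheel '-0.02 0.005 0 0 0 0 0.45;-0.035 0.0095 0 0 0 0 0.45;-0.037 0.01 0 0 0 0 0.45;-0.037 0.01 0 0 0 0 0.45;-0.037 0.01 0 0 0 0 0.45;-0.037 0.01 0 0 0 0 0.45;-0.037 0.01 0 0 0 0 0.45;-0.037 0.01 0 0 0 0 0.45;-0.037 0.01 0 0 0 0 0.45;-0.037 0.01 0 0 0 0 0.45;-0.035 0.0095 0 0 0 0 0.45;-0.02 0.005 0 0 0 0 0.45' && python3 -m handwheel '0 0 0 0 0 0.133 0.45;0 0 0 0 0 0.133 0.45;0 0 0 0 0 0.133 0.45;0 0 0 0 0 0.133 0.45;0 0 0 0 0 0.133 0.45;0 0 0 0 0 0.133 0.45;0 0 0 0 0 0.133 0.45;0 0 0 0 0 0 0.45;0 0 0 0 0 0 0.45'; python3 -c "
from m import *
c=look('side','s2',['board_tray']);
g=c['image'].astype(int).sum(2)
for r in viewer.outline_of('side','board_tray')[:1]: print(r['score'],r['location'])
m=np.zeros(g.shape,bool); m[285:345,175:265]=g[285:345,175:265]<170
n,l,s,ce=cv2.connectedComponentsWithStats(m.astype(np.uint8))
for i in range(1,n):
  if s[i,4]>60:
    v,u=np.nonzero(l==i);P=np.array([w(c,q,.022)[:2] for q in zip(u,v)],np.float32);print(s[i],cv2.minAreaRect(P),np.median(P,0))
look('wrist','w8',['board_tray','circuit_board']);st()"
```

```text
clock: 18.5
tcp_pos: [0.6297, 0.1155, 0.1605]
orientation: [[0.583, 0.813, 0.004], [0.813, -0.583, 0.0], [0.003, 0.003, -1.0]]
wrist_force: [-0.0, -0.6, -0.5]
gripper_width: 0.0473
grip_force: 61.7
clock: 19.7
tcp_pos: [0.4771, -0.2801, 0.1555]
orientation: [[0.585, 0.811, -0.004], [0.811, -0.585, 0.002], [-0.001, -0.004, -1.0]]
wrist_force: [0.7, -0.3, -0.1]
gripper_width: 0.0475
grip_force: 61.7
clock: 20.6
tcp_pos: [0.479, -0.2778, 0.1564]
orientation: [[1.0, 0.021, -0.002], [0.021, -1.0, 0.002], [-0.002, -0.002, -1.0]]
wrist_force: [0.4, 0.1, -0.2]
gripper_width: 0.0472
grip_force: 61.7
cam at [ 0.6607 -0.9681  0.7163] axis [-0.0525  0.8507 -0.5231]
board_tray 0.66 [220. 313.] [ 0.4811 -0.2733  0.    ]
0.62 [222.7, 309.5]
[204 291  11  31 133] ((0.4591890573501587, -0.27346476912498474), (0.00969774927943945, 0.09307752549648285), 1.813870906829834) [ 0.4592 -0.2782]
[224 292   9  35 133] ((0.5028125047683716, -0.27890095114707947), (0.008766744285821915, 0.10365381091833115), 1.209568977355957) [ 0.5029 -0.2816]
cam at [ 0.5474 -0.276   0.3258] axis [-0.2695 -0.0043 -0.963 ]
board_tray 0.66 [284. 188.] [ 0.4832 -0.2792  0.    ]
circuit_board 0.69 [281. 285.] [ 0.3874 -0.2783  0.036 ]
20.9 [ 0.4803 -0.2781  0.158 ] [[ 0.9998  0.0188 -0.0001]
 [ 0.0188 -0.9998  0.    ]
 [-0.0001 -0.     -1.    ]] [-0.1824  0.041  -0.3854] 0.04757308098250413 61.721863746643066
```

The strips are centred on (0.481, -0.278), and the tool is within 1 mm of that. Lowering.

```bash
python3 -m handwheel '0.0005 0 0.03 0 0 0 0.45;0 0 0.04 0 0 0 0.45;0 0 0.04 0 0 0 0.45;0 0 0.03 0 0 0 0.45;0 0 0.015 0 0 0 0.45;0 0 0.008 0 0 0 0.45;0 0 0.005 0 0 0 0.45;0 0 0 0 0 0 0.45;0 0 0 0 0 0 0.45' && python3 -m handwheel '0 0 0.003 0 0 0 0.45;0 0 0.003 0 0 0 0.45;0 0 0.003 0 0 0 0.45;0 0 0 0 0 0 0.45;0 0 0 0 0 0 0.45'
```

```text
clock: 21.8
tcp_pos: [0.4819, -0.2788, -0.0084]
orientation: [[1.0, 0.018, 0.002], [0.018, -1.0, -0.002], [0.002, 0.002, -1.0]]
wrist_force: [-0.3, -0.0, -0.8]
gripper_width: 0.0476
grip_force: 61.8
clock: 22.3
tcp_pos: [0.4807, -0.2779, -0.0191]
orientation: [[1.0, 0.018, -0.0], [0.018, -1.0, 0.0], [-0.0, -0.0, -1.0]]
wrist_force: [0.2, 0.2, -1.1]
gripper_width: 0.0476
grip_force: 61.8
```

```bash
python3 -m handwheel '0 0 0.0015 0 0 0 0.45;0 0 0.001 0 0 0 0.45;0 0 0 0 0 0 0.45;0 0 0 0 0 0 0.45'; python3 -m handwheel '0 0 0.001 0 0 0 0.45;0 0 0 0 0 0 0.45;0 0 0 0 0 0 0.45'
```

```text
clock: 22.7
tcp_pos: [0.4809, -0.2781, -0.0211]
orientation: [[1.0, 0.018, 0.0], [0.018, -1.0, -0.0], [0.0, 0.0, -1.0]]
wrist_force: [-0.7, 0.9, 3.1]
gripper_width: 0.0472
grip_force: 62.0
clock: 23.0
tcp_pos: [0.481, -0.2781, -0.0212]
orientation: [[1.0, 0.018, -0.0], [0.018, -1.0, -0.0], [-0.0, 0.0, -1.0]]
wrist_force: [-5.3, 3.2, 11.3]
gripper_width: 0.0474
grip_force: 62.4
```

The board is on the foam (11 N upward). I'll release, rise and check.

```bash
python3 -m handwheel '0 0 -0.001 0 0 0 0.45;0 0 0 0 0 0 0.6;0 0 0 0 0 0 0.7;0 0 0 0 0 0 0.75;0 0 0 0 0 0 0.75;0 0 -0.01 0 0 0 0.75;0 0 -0.02 0 0 0 0.75;0 0 -0.04 0 0 0 0.75;0 0 -0.045 0 0 0 0.75;0 0 -0.045 0 0 0 0.75;0 0 -0.03 0 0 0 0.75;0 0 0 0 0 0 0.75'; python3 -c "
from m import *
c=look('wrist','w9',['circuit_board','pull_bar']);st()
for r in viewer.outline_of('wrist','circuit_board')[:2]:
  P=cloud(c,r['region']);k=(P[:,2]>.022)&(P[:,2]<.034)
  if k.sum()>50: print(r['score'],r['location'],k.sum(),cv2.minAreaRect(P[k,:2].astype(np.float32)),np.median(P[k,2]))
c=viewer.capture('side')
for r in viewer.mark_of('side','pull_bar')[:2]: print('bar',r['score'],w(c,r['location'],.03))
"
```

```text
clock: 24.2
tcp_pos: [0.4839, -0.2804, 0.1757]
orientation: [[1.0, 0.018, 0.009], [0.018, -1.0, -0.007], [0.009, 0.007, -1.0]]
wrist_force: [0.2, -0.6, 0.6]
gripper_width: 0.0641
grip_force: 0.0
cam at [ 0.5498 -0.2772  0.3447] axis [-0.2601 -0.0111 -0.9655]
pull_bar 0.7 [ 53. 161.] [ 0.514  -0.0514  0.03  ]
24.35 [ 0.4804 -0.2777  0.1682] [[ 0.9998  0.0178 -0.0005]
 [ 0.0178 -0.9998  0.0004]
 [-0.0005 -0.0004 -1.    ]] [ 0.1995 -0.3108 -0.1537] 0.06404299673735803 0.0
0.72 [279.8, 198.3] 2812 ((0.4796018600463867, -0.27725329995155334), (0.08497654646635056, 0.049834243953228), 0.9037092328071594) 0.028282771184334407
bar 0.74 [ 0.5082 -0.0621  0.03  ]
```

The board is centred at (0.4796, -0.2773), at a yaw of 0.9° and level. Its top is at 0.028, and the bar is still caught out.

```bash
python3 -c "
from cell import job
print(job.hand_in())"
```

```text
the job is handed in; nothing more can be done
None
```

The job is handed in: the board lies level across both foam strips, measured within about 2 mm of the tray's centre, and the jaw is still caught open. The hand-in gave no verdict.

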